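# Pack the camera kit into its foam-lined case

### The job

Pack the office's camera kit into the open case: put the spare lens, the flash, the battery charger and the spare battery each into the foam recess cut to its own shape, lying flat on the recess floor and the lens standing upright all the while. Set them down gently without dropping them, and leave the look-alikes, the paper-clip pot and the power bank, where they are on the desk.

Things in the scene. Friction and masses are not known exactly. Their poses are not given: they have to be found in the camera images.
- lens_center (a point): spare camera lens, caps on: upright dark cylinder 58 mm in diameter, 60 mm tall, ribbed rubber ring round the middle, thin silver ring near the top, flat cap with two pinch grips on top; 0.2 kg. The point is its centre, 30 mm up.
- flash_center (a point): small clip-on camera flash lying on its back, 0.24 kg: dark block 103 mm long (own x). Head at the +x end (own x 11 to 51 mm): 54 mm wide (own y), 40 tall, pale ribbed window on top. Body (x -42 to 10): 52 wide, 34 tall. Metal shoe, 19 wide, at the -x end. The point is its middle, 20 mm up, within 5 mm of the centre of mass in plan; grip across own y there.
- charger_center (a point): camera battery charger: dark block 82 mm long (own x), 62 wide (own y), 30 tall, with an open bay 42 mm wide sunk in its top (bay floor 14 mm up, open at the +x end), between two full-length side walls 10 mm thick; 0.12 kg. The point is its centre, 15 mm up, over the bay; grip across own y.
- battery_center (a point): spare camera battery: dark grey block 56 mm long (own x), 38 wide (own y), 22 tall, paler panel and four brass contacts on top; 0.075 kg. The point is its centre, 11 mm up; grip across own y.
- lens_recess (a point): round recess, 78 mm in diameter, 10 mm deep, in the firm grey foam of the open case, for the lens. The point is the centre of its floor, 40 mm above the desk (foam top 50 mm); own z up. The four foam blocks (138 by 101 mm) lie two by two in any arrangement. Recesses are too narrow for fingers: grip things above their lowest 10 mm.
- flash_recess (a point): longest rectangular recess, 124 (own x) by 74 mm (own y), 10 mm deep, in the firm grey foam of the open case, for the flash. The point is the centre of its floor, 40 mm above the desk (foam top 50 mm); own z up. The recess centres are 139 mm apart along own x and 103 mm along own y, so open the fingers only a little when letting go.
- charger_recess (a point): squarer big rectangular recess, 100 (own x) by 78 mm (own y), 10 mm deep, in the firm grey foam of the open case, for the charger. The point is the centre of its floor, 40 mm above the desk (foam top 50 mm); own z up. The case is fixed, rim 52 mm high; its lid, as high, lies open flat on the side away from the robot. Each recess is 8 to 12 mm wider than its thing on every side.
- battery_recess (a point): smallest recess, 74 (own x) by 54 mm (own y), 10 mm deep, in the firm grey foam of the open case, for the battery. The point is the centre of its floor, 40 mm above the desk (foam top 50 mm); own z up. Too narrow for fingers: grip the battery above its lowest 10 mm.
- clip_pot_center (a point): desk pot of paper clips, not part of the kit: dark upright cylinder 58 mm in diameter, 52 mm tall, smooth, steel paper clips heaped in its open top; loose. The point is its centre, 26 mm up.
- power_bank_center (a point): power bank, not part of the kit: plain dark slab with rounded edges, 84 (own x) by 62 (own y) by 24 mm tall, flat top with four tiny white dots at one end and no bay; loose. The point is its centre, 12 mm up.
Mind the look-alikes: they are no part of the job. Leave any orange look-alike of the part that bears battery_center alone. What is shaped like the part that bears flash_recess but blue is not meant.

How it is judged:
By the outcome, as a careful person would: the job done as asked, in the order asked, and still so for the second after the job is handed in, with the robot touching nothing.
It also fails if it takes over 120 s, if anything falls off the work surface, if the arm or the gripper's body presses on something with over 40 N, if the wrist force passes 120 N, or if a joint passes its speed limit or range.

### The arm

A 6-joint arm with a two-finger parallel gripper is mounted at the origin on the work surface. World frame = base frame: x ahead of the robot, y to its left, z up, the work surface at z = 0. Lengths are in m, angles in rad, forces in N, time in s.
With the tool pointing down it reaches from about 0.375 to 0.9 m from the base axis. Payload 3.1 kg.
Tool frame: the origin (TCP) lies midway between the tips of the shut fingers; the grasp point (between the pads) lies 19 mm behind it (manip.grip_point_offset is the distance from the TCP to the grasp point, in m); y points along the fingers, x is the direction in which the jaws open and shut, and the axes are right-handed (so a half turn about y gives the same grasp; the last joint's range is limited). The gripper opens to 87 mm and grips with 3 to 60 N. Pads are 19 mm wide; open, the fingers measure 117 mm over their backs; the gripper's body (75 mm by 190 mm) begins 51 mm behind the grasp point.
Start: joints at [-1.339, 0.527, 1.433, -0, 1.181, -0.178], TCP at [0.249, -0.573, 0.223] pointing down, gripper open.
Joint ranges: [-3.08, 3.08], [-0.75, 2.2], [0.22, 2.44], [-1.43, 4.57], [0, 2.65], [-2.85, 2.85]. Speed limits (rad/s): [2.79, 2.79, 3.14, 3.14, 3.14, 3.14].

### API

Orientations are given as a unit quaternion [x, y, z, w].
In Python, from cell import manip, gripper_to, planner, camera, workorder, status gives the robot as it stands. The module is installed in compiled form; this text tells all that it offers. Calls block until the motion is done:
- manip.goto(position, orientation): joint-space move of the TCP to a pose.
- manip.line_to(position, ori=None, vel=0.15, contact_N=None): straight line of the TCP; ori=None keeps the orientation; vel is the mean speed in m/s. With contact_N (N) it stops when the force on the tool has changed by that much, and returns True; else False.
- manip.move_j(angles): joint-space move.
- gripper_to(opening, newtons=None): finger opening in m; newtons is the grip in N (None keeps the last); returns when the fingers have stopped.
- manip.pause(seconds).
- planner.solve_ik(position, orientation): joint angles nearest the present ones, or None.
- camera(name): name is "side" or "top"; returns a dict with "frame" (480x640x3 uint8, red, green, blue), "mtx" (3x3 intrinsics, pixels), "eye" and "orientation" of the camera in the world. Camera axes: x right, y down, z forward; pixel columns grow to the right and rows downward; lengths in m; the calibration is good to about 2 mm. A picture is of the moment at which its call begins. There is no depth.
A pose or a line that the arm cannot do raises manip.MotionError and nothing moves.
- workorder.close_job(): hands the job in, once; it reports no verdict.
Readings, each from a call of its own:
- status.read_time(): time.
- status.read_joints(): joint angles.
- status.read_joint_velocities(): joint speeds.
- status.read_joint_torque(): joint torques, N m.
- status.read_tcp_pos(): TCP position.
- status.read_ee_rot(): TCP orientation.
- status.read_wrist_force(): force on the tool from outside, world axes, zero at the start.
- status.read_moment(): the same for the moment, N m.
- status.read_finger_gap(): finger opening in m.
Only numpy, scipy, OpenCV 4.12 (cv2) and the standard library are available. Lean on these libraries where they do the work, as an engineer would, in place of code of your own. Each camera call takes 0.05 s, during which the arm holds its last target.

## Working session

There is one attempt and no reset: what is moved stays moved. The work goes in short steps, each a Python script; the robot and the scene stay as the last script left them, time stands still between calls to the robot, and variables do not carry over. Pictures are saved under pics/ and viewed, and the job is handed in when it is done.

```bash
mkdir -p pics; python3 - <<'E'
from cell import manip, gripper_to, planner, camera, workorder, status
import cv2
for n in("top","side"):
    c=camera(n); cv2.imwrite(f"pics/{n}0.png",c["frame"][:,:,::-1]); print(n,c["mtx"],c["eye"],c["orientation"])
print(status.read_time(),status.read_ee_rot(),status.read_finger_gap())
E
```

```text
top [[460.40959096   0.         321.91033313]
 [  0.         460.40959096 242.58426985]
 [  0.           0.           1.        ]] [0.40607525 0.0148071  1.09933964] [-0.70092844  0.70738214 -0.06700606  0.06180629]
side [[457.32400628   0.         320.35279314]
 [  0.         457.32400628 233.95409824]
 [  0.           0.           1.        ]] [0.09254582 0.5373903  0.51700456] [-0.34040578  0.80734826 -0.4415365   0.19328272]
0.1 [-0.59080198  0.38830442 -0.38730358  0.59175049] 0.08711067704551513
```

View pics/top0.png

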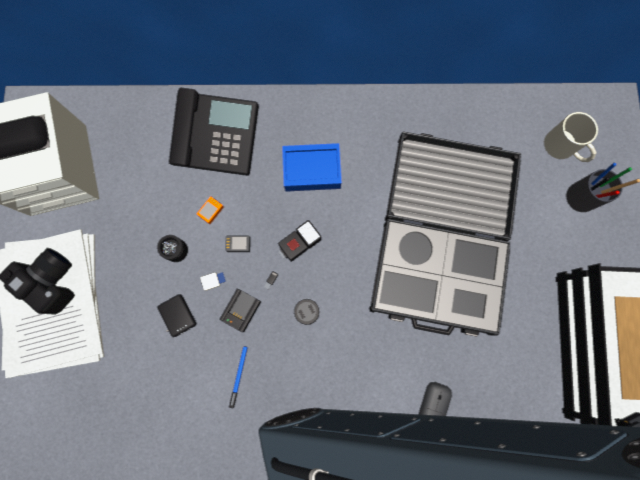

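View pics/side0.png

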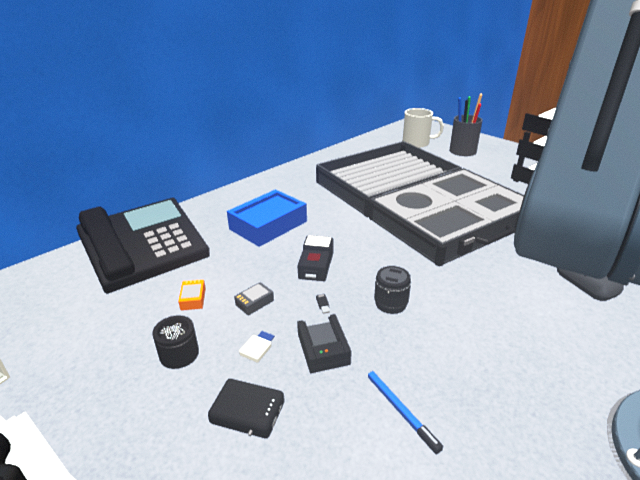

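The top view shows the lens at (306,312) with the clip pot at (172,247), the charger at (240,310) with the power bank at (177,315), the grey battery at (237,243) with the orange one at (210,209), and the flash at (300,241). The case is at (440,280), and the blue tray at (312,167) is not meant. I'll enlarge these to confirm and to get corners.

```bash
python3 - <<'E'
import cv2
im=cv2.imread("pics/top0.png")
def crop(x0,y0,w,h,s,name,step=10,img=im):
    c=cv2.resize(img[y0:y0+h,x0:x0+w],None,fx=s,fy=s,interpolation=cv2.INTER_CUBIC)
    c=cv2.convertScaleAbs(c,alpha=1.5,beta=10)
    for x in range((x0+step-1)//step*step,x0+w,step):
        cv2.line(c,((x-x0)*s,0),((x-x0)*s,8),(0,0,255),1)
        if x%20==0: cv2.putText(c,str(x),((x-x0)*s,20),0,.4,(0,0,255),1)
    for y in range((y0+step-1)//step*step,y0+h,step):
        cv2.line(c,(0,(y-y0)*s),(8,(y-y0)*s),(0,0,255),1)
        if y%20==0: cv2.putText(c,str(y),(10,(y-y0)*s+4),0,.4,(0,0,255),1)
    cv2.imwrite(name,c)
crop(150,195,180,145,4,"pics/objs.png")
crop(365,215,150,125,5,"pics/case.png")
s=cv2.imread("pics/side0.png")
crop(145,225,275,220,2,"pics/objs_s.png",10,s)
E
```

```text
(no output)
```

View pics/objs.png

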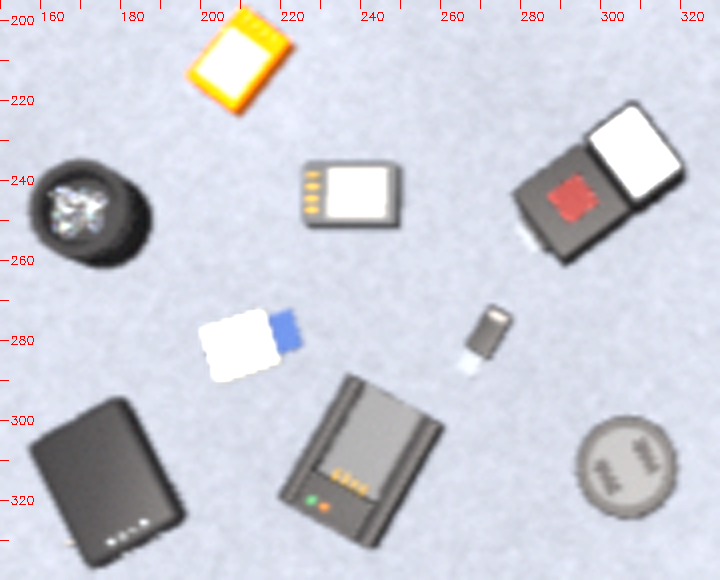

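View pics/case.png

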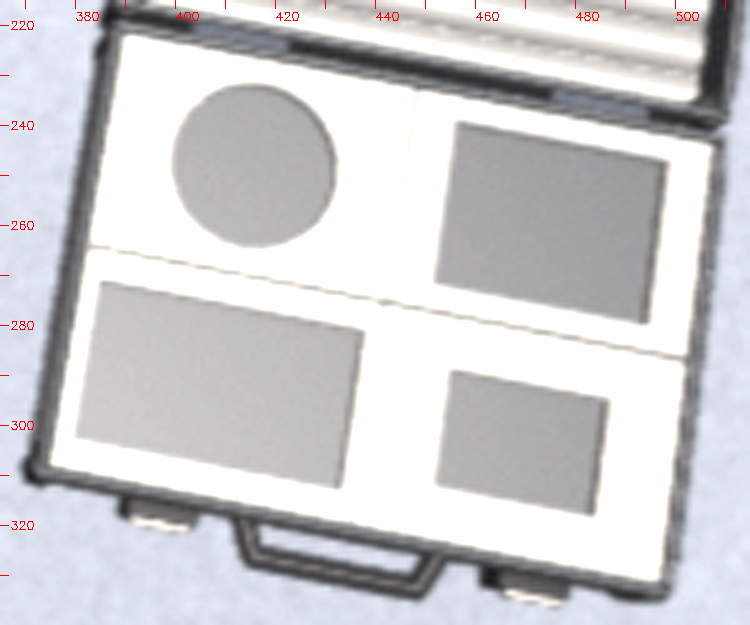

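View pics/objs_s.png

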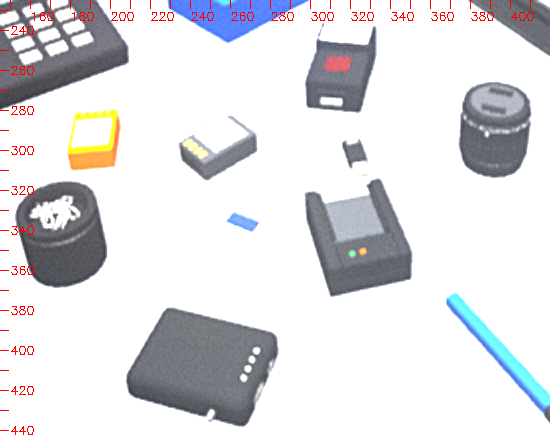

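```bash
cat > vis.py <<'E'
import numpy as np,cv2
from scipy.spatial.transform import Rotation as R
from scipy.optimize import minimize,least_squares
CAM={"top":dict(mtx=np.array([[460.40959096,0,321.91033313],[0,460.40959096,242.58426985],[0,0,1]]),eye=np.array([0.40607525,0.0148071,1.09933964]),q=[-0.70092844,0.70738214,-0.06700606,0.06180629]),
"side":dict(mtx=np.array([[457.32400628,0,320.35279314],[0,457.32400628,233.95409824],[0,0,1]]),eye=np.array([0.09254582,0.5373903,0.51700456]),q=[-0.34040578,0.80734826,-0.4415365,0.19328272])}
def proj(n,P):
    c=CAM[n]; p=(np.atleast_2d(P)-c["eye"])@R.from_quat(c["q"]).as_matrix()
    return p[:,:2]/p[:,2:]*c["mtx"][0,0]+c["mtx"][:2,2]
def ray(n,uv,z):
    c=CAM[n]; d=R.from_quat(c["q"]).as_matrix()@np.linalg.solve(c["mtx"],[uv[0],uv[1],1]); 
    return c["eye"]+d*(z-c["eye"][2])/d[2]
def box(x0,x1,y0,y1,z0,z1): return np.array([[x,y,z] for x in(x0,x1) for y in(y0,y1) for z in(z0,z1)])/1000
t=np.linspace(0,2*np.pi,48,endpoint=False)
MODEL={"lens":[np.array([[29*np.cos(a),29*np.sin(a),z] for a in t for z in(0,60)])/1000],
"flash":[box(11,51.5,-27,27,0,40),box(-42,11,-26,26,0,34)],
"charger":[box(-41,41,-31,31,0,14),box(-41,41,-31,-21,0,30),box(-41,41,21,31,0,30),],
"battery":[box(-28,28,-19,19,0,22)]}
S=4
def render(n,name,p):
    m=np.zeros((480*S,640*S),np.uint8); c,s=np.cos(p[2]),np.sin(p[2]); z0=p[3] if len(p)>3 else 0
    for b in MODEL[name]:
        w=np.c_[b[:,0]*c-b[:,1]*s+p[0],b[:,0]*s+b[:,1]*c+p[1],b[:,2]+z0]
        h=cv2.convexHull(((proj(n,w)+.5)*S-.5).astype(np.float32)); cv2.fillConvexPoly(m,np.round(h).astype(np.int32),1)
    return m
def seg(im,seed,thr=30):
    bg=np.median(im[300:440,100:250].reshape(-1,3),0)
    d=np.abs(cv2.GaussianBlur(im,(3,3),0).astype(float)-bg).max(2)
    m=(d>thr).astype(np.uint8); m=cv2.morphologyEx(m,cv2.MORPH_CLOSE,np.ones((3,3)))
    cs,_=cv2.findContours(m,cv2.RETR_EXTERNAL,cv2.CHAIN_APPROX_NONE)
    k=[c for c in cs if cv2.pointPolygonTest(c,seed,False)>=0][0]
    o=np.zeros(m.shape,np.uint8); cv2.drawContours(o,[k],-1,1,-1); return o
E
cat > fit.py <<'E'
from vis import *
T=cv2.imread("pics/top0.png");Sd=cv2.imread("pics/side0.png")
seeds={"lens":((306,312),(392,290)),"flash":((290,246),(315,262)),"charger":((240,310),(325,352)),"battery":((237,243),(254,297))}
guess={}
# own +x image directions (top view pixel): flash toward window, charger open end
dirs={"lens":None,"flash":((300,241),(310,233)),"charger":((235,322),(250,295)),"battery":((228,244),(245,244))}
for n,(a,b) in seeds.items():
    mt,ms=seg(T,a),seg(Sd,b)
    big=[cv2.resize(m,None,fx=S,fy=S,interpolation=cv2.INTER_LINEAR) for m in(cv2.GaussianBlur(mt*255,(3,3),0),cv2.GaussianBlur(ms*255,(3,3),0))]
    big=[x>127 for x in big]
    p0=ray("top",a,.015); yaw=0
    if dirs[n]: d=ray("top",dirs[n][1],.02)-ray("top",dirs[n][0],.02); yaw=np.arctan2(d[1],d[0])
    for views in ((0,1),(0,),(1,)):
        def f(p):
            s=0
            for i in views:
                r=render(("top","side")[i],n,[p[0]/100,p[1]/100,p[2]/5])>0; s+=1-(r&big[i]).sum()/(r|big[i]).sum()
            return s
        x0=np.array([p0[0]*100,p0[1]*100,yaw*5])
        best=minimize(f,x0,method="Nelder-Mead",options=dict(initial_simplex=x0+np.vstack([np.zeros(3),np.eye(3)*[1,1,.8]]),xatol=.005,fatol=1e-5))
        r=[best.x[0]/100,best.x[1]/100,best.x[2]/5]
        print(n,views,np.round(r,4),round(best.fun,3))
        if len(views)==2:
            for im,v in((T,"top"),(Sd,"side")):
                cs,_=cv2.findContours(cv2.resize(render(v,n,r),(640,480),interpolation=cv2.INTER_AREA),cv2.RETR_EXTERNAL,cv2.CHAIN_APPROX_NONE)
                guess[(n,v)]=cs
co=lambda L:np.array(L)/5+[365,215]-.4
ob=np.vstack([co([(456,121),(668,160),(650,324),(434,283)]),co([(101,282),(363,331),(342,488),(76,437)]),co([(452,370),(609,400),(594,516),(436,485)]),co([(255,165)])])
# case local: x to image right, y to image up
off={"lens":(-.0695,.0515),"charger":(.0695,.0515),"flash":(-.0695,-.0515),"battery":(.0695,-.0515)}
def pts(p):
    c,s=np.cos(p[2]),np.sin(p[2]);L=[]
    for n,(a,b) in(("charger",(100,78)),("flash",(124,74)),("battery",(74,54))):
        for sx,sy in((-1,1),(1,1),(1,-1),(-1,-1)): L.append((off[n][0]+sx*a/2000,off[n][1]+sy*b/2000))
    L.append(off["lens"]); L=np.array(L)
    return np.c_[L[:,0]*c-L[:,1]*s+p[0],L[:,0]*s+L[:,1]*c+p[1],np.full(len(L),.05)]
p0=ray("top",(440,275),.05)
r=least_squares(lambda p:(proj("top",pts(p))-ob).ravel(),[p0[0],p0[1],-1.7])
print("case",r.x,np.abs(r.fun).max(),np.sqrt((r.fun**2).mean()))
c,s=np.cos(r.x[2]),np.sin(r.x[2])
for n,(a,b) in off.items(): print(n+"_recess",np.round([r.x[0]+a*c-b*s,r.x[1]+a*s+b*c],4))
for im,v in((T,"top"),(Sd,"side")):
    o=cv2.resize(im,None,fx=2,fy=2)
    for (n,w),cs in guess.items():
        if w==v: cv2.drawContours(o,[k*2 for k in cs],-1,(0,255,0),1)
    for q in proj(v,pts(r.x)): cv2.circle(o,tuple(int(z*2) for z in q),2,(0,0,255),-1)
    o=o[380:680,270:1050] if v=="top" else o[280:800,400:1100]
    cv2.imwrite(f"pics/fit_{v}.png",o)
E
python3 fit.py
```

```text
lens (0, 1) [0.4419 0.0429 0.1259] 0.073
lens (0,) [0.4419 0.0425 0.1705] 0.024
lens (1,) [0.4423 0.0435 0.0479] 0.043
flash (0, 1) [ 0.6058  0.0649 -0.9382] 0.092
flash (0,) [ 0.6069  0.0642 -0.9387] 0.039
flash (1,) [ 0.6063  0.0644 -0.935 ] 0.048
charger (0, 1) [ 0.4476  0.1984 -0.5075] 0.066
charger (0,) [ 0.4471  0.1979 -0.5121] 0.03
charger (1,) [ 0.4479  0.1984 -0.5032] 0.031Traceback (most recent call last):
  File "fit.py", line 8, in <module>
    mt,ms=seg(T,a),seg(Sd,b)
                   ~~~^^^^^^
  File "vis.py", line 30, in seg
    k=[c for c in cs if cv2.pointPolygonTest(c,seed,False)>=0][0]
      ~~~~~~~~~~~~~~~~~~~~~~~~~~~~~~~~~~~~~~~~~~~~~~~~~~~~~~~~^^^
IndexError: list index out of range
```

```bash
sed -i 's/np.ones((3,3)))$/np.ones((k_,k_)))/; s/def seg(im,seed,thr=30):/def seg(im,seed,thr=30,k_=3):/' vis.py
sed -i 's/mt,ms=seg(T,a),seg(Sd,b)/mt,ms=seg(T,a),seg(Sd,(259,306) if n=="battery" else b,30,9 if n=="battery" else 3)/' fit.py; python3 fit.py
```

```text
lens (0, 1) [0.4419 0.0429 0.1259] 0.073
lens (0,) [0.4419 0.0425 0.1705] 0.024
lens (1,) [0.4423 0.0435 0.0479] 0.043
flash (0, 1) [ 0.6058  0.0649 -0.9382] 0.092
flash (0,) [ 0.6069  0.0642 -0.9387] 0.039
flash (1,) [ 0.6063  0.0644 -0.935 ] 0.048
charger (0, 1) [ 0.4476  0.1984 -0.5075] 0.066
charger (0,) [ 0.4471  0.1979 -0.5121] 0.03
charger (1,) [ 0.4479  0.1984 -0.5032] 0.031
battery (0, 1) [ 0.6054  0.2079 -1.5845] 0.136
battery (0,) [ 0.6055  0.2073 -1.571 ] 0.064
battery (1,) [ 0.6049  0.2091 -1.5858] 0.053
case [ 0.52161238 -0.26849537 -1.76945429] 0.7142364379288892 0.348587344350914
lens_recess [ 0.5858 -0.2105]
charger_recess [ 0.5584 -0.3468]
flash_recess [ 0.4848 -0.1902]
battery_recess [ 0.4574 -0.3265]
```

View pics/fit_top.png

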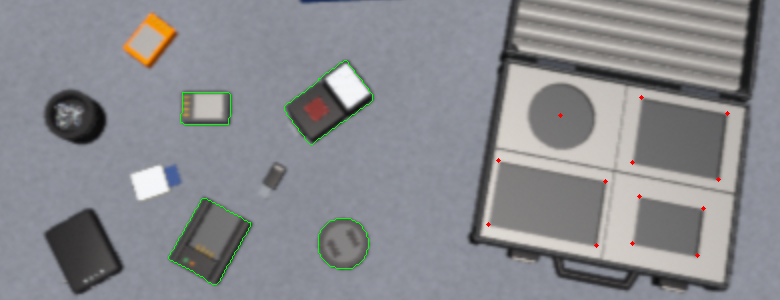

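View pics/fit_side.png

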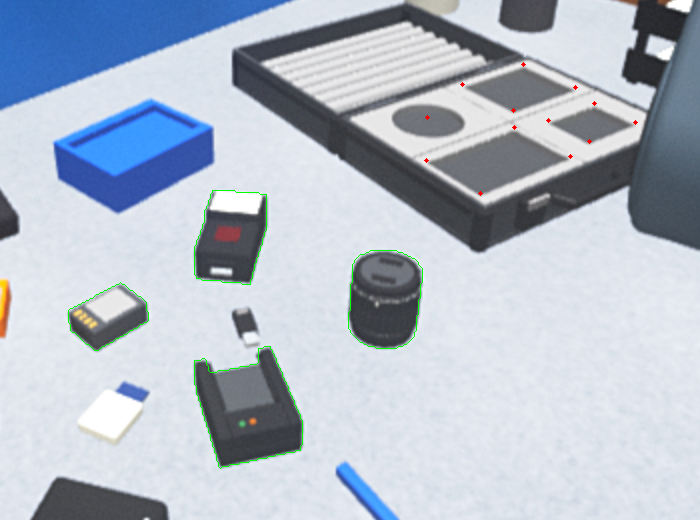

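The fits line up in both views, agreeing within about 1 mm. The crop confirms each choice:
- **Lens:** (306,312) has the pinch-grip cap, while (172,247) holds clips.
- **Charger:** (240,310) has the bay, while (177,315) is the flat power bank.
- **Battery:** (237,243) is the grey one, not the orange.

Next I'll check the IK.

```bash
cat > job.py <<'E'
from cell import manip, gripper_to, planner, camera, workorder, status
import numpy as np,cv2
from scipy.spatial.transform import Rotation as R
# name: x,y,yaw of thing; tip height above its base; width; own-x grasp shift
OBJ={"lens":(.4421,.0430,0.,.016,.058,0),"flash":(.6063,.0645,-.938,.013,.052,-.003),
"charger":(.4475,.1982,-.5075,.012,.062,0),"battery":(.6053,.2080,-1.577,.0115,.038,0)}
REC={"lens":(.5858,-.2105),"charger":(.5584,-.3468),"flash":(.4848,-.1902),"battery":(.4574,-.3265)}
CY=-1.7695
def ori(a): # jaw axis at angle a, tool y down
    x=np.array([np.cos(a),np.sin(a),0]);y=np.array([0,0,-1.]);return R.from_matrix(np.c_[x,y,np.cross(x,y)]).as_quat()
def sh(x,y,yaw,d): return x+d*np.cos(yaw),y+d*np.sin(yaw)
def ang(q): return np.arctan2(*(R.from_quat(q).apply([1,0,0])[[1,0]]))
E
python3 - <<'E'
from job import *
q=status.read_ee_rot();m=R.from_quat(q).as_matrix();print(m.round(2))
for n,(x,y,w,h,wd,d) in OBJ.items():
    for k in(0,1):
        a=w+np.pi/2+k*np.pi
        px,py=sh(x,y,w,d); j=planner.solve_ik([px,py,h],ori(a)); print(n,"pick",k,None if j is None else j.round(2))
        for r in(0,1):
            cy=CY+r*np.pi; rx,ry=sh(*REC[n],cy,d)
            j=planner.solve_ik([rx,ry,.04+h],ori(cy+np.pi/2+k*np.pi)); print("   place",r,None if j is None else j.round(2))
E
```

```text
[[ 0.4  -0.    0.92]
 [-0.92  0.    0.4 ]
 [-0.   -1.    0.  ]]
lens pick 0 [-0.16  0.69  2.03 -0.    0.42 -1.73]
   place 0 [-0.52  0.74  1.56 -0.    0.84 -0.33]
   place 1 [-0.52  0.74  1.56 -0.    0.84  2.82]
lens pick 1 [-0.16  0.69  2.03 -0.    0.42  1.42]
   place 0 [-0.52  0.74  1.56 -0.    0.84  2.82]
   place 1 [-0.52  0.74  1.56 -0.    0.84 -0.33]
flash pick 0 [-0.07  0.8   1.61 -0.    0.73 -0.71]
   place 0 [-0.58  0.66  1.83 -0.    0.65 -0.38]
   place 1 [-0.59  0.66  1.82 -0.    0.66  2.75]
flash pick 1 [-0.07  0.8   1.61 -0.    0.73  2.44]
   place 0 [-0.58  0.66  1.83 -0.    0.65  2.76]
   place 1 [-0.59  0.66  1.82 -0.    0.66 -0.4 ]
charger pick 0 [ 0.19  0.72  1.92 -0.    0.5  -0.88]
   place 0 [-0.73  0.78  1.47 -0.    0.89 -0.53]
   place 1 [-0.73  0.78  1.47 -0.    0.89  2.61]
charger pick 1 [ 0.19  0.72  1.92 -0.    0.5   2.27]
   place 0 [-0.73  0.78  1.47 -0.    0.89  2.61]
   place 1 [-0.73  0.78  1.47 -0.    0.89 -0.53]
battery pick 0 [ 0.16  0.82  1.53 -0.    0.79  0.16]
   place 0 [-0.82  0.7   1.72 -0.    0.73 -0.62]
   place 1 [-0.82  0.7   1.72 -0.    0.73  2.52]
battery pick 1 None
   place 0 [-0.82  0.7   1.72 -0.    0.73  2.52]
   place 1 [-0.82  0.7   1.72 -0.    0.73 -0.62]
```

```bash
cat >> job.py <<'E'
def pick(n,N=20):
    x,y,w,h,wd,d=OBJ[n]; w=CY if n=="lens" else w; o=ori(w+np.pi/2); px,py=sh(x,y,w,d)
    gripper_to(min(wd+.018,.087),N)
    manip.goto([px,py,.15],o)
    hit=manip.line_to([px,py,h+.03],vel=.15)
    hit=manip.line_to([px,py,h],vel=.06,contact_N=8)
    print(n,"at",status.read_tcp_pos().round(4),"hit",hit)
    gripper_to(wd-.012,N)
    print("gap",round(status.read_finger_gap(),4))
    manip.line_to([px,py,h+.02],vel=.06); manip.line_to([px,py,.18],vel=.2)
    manip.pause(.2); print("gap",round(status.read_finger_gap(),4),"F",status.read_wrist_force().round(2),"t",status.read_time())
def place(n):
    h,wd,d=OBJ[n][3:]; o=ori(CY+np.pi/2); rx,ry=sh(*REC[n],CY,d)
    manip.line_to([rx,ry,.18],o,vel=.25)
    manip.line_to([rx,ry,.055+h],vel=.15); manip.pause(.3)
    f0=status.read_wrist_force()
    hit=manip.line_to([rx,ry,.0385+h],vel=.02,contact_N=1.5)
    manip.pause(.2)
    print(n,"down",status.read_tcp_pos().round(4),"floor",.04+h,"hit",hit,"F",f0.round(2),status.read_wrist_force().round(2),"gap",round(status.read_finger_gap(),4))
def release(n):
    h,wd,d=OBJ[n][3:]; p=status.read_tcp_pos()
    gripper_to(status.read_finger_gap()+.010)
    manip.line_to([p[0],p[1],p[2]+.03],vel=.06); manip.line_to([p[0],p[1],.2],vel=.2); print("t",status.read_time())
def snap(name,cam="side"):
    cv2.imwrite(f"pics/{name}.png",camera(cam)["frame"][:,:,::-1])
E
python3 - <<'E'
from job import *
o=ori(CY+np.pi/2)
pick("lens"); snap("lens_up")
E
```

```text
lens at [0.4419 0.043  0.0157] hit False
gap 0.0577
gap 0.0577 F [-0.16 -0.11 -2.52] t 6.475
```

View pics/lens_up.png

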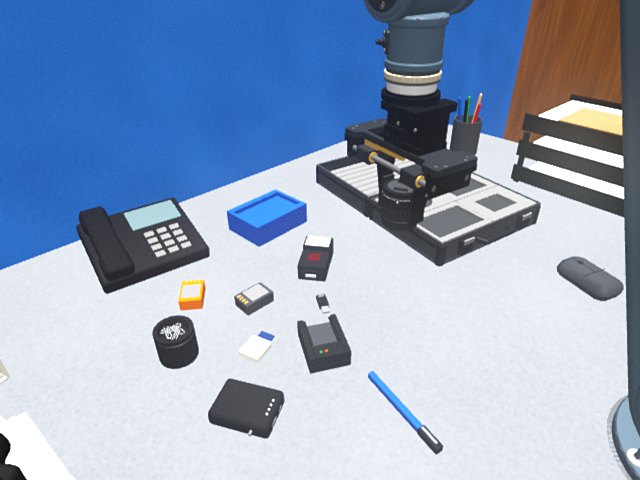

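The lens is held upright at about (398,203), and nothing else has moved. Placing it next.

```bash
python3 - <<'E'
from job import *
place("lens"); snap("lens_dn")
E
```

```text
lens down [ 0.5855 -0.2104  0.0562] floor 0.056 hit True F [-0.33 -0.01 -2.6 ] [-0.54  0.29  4.87] gap 0.0576
```

View pics/lens_dn.png

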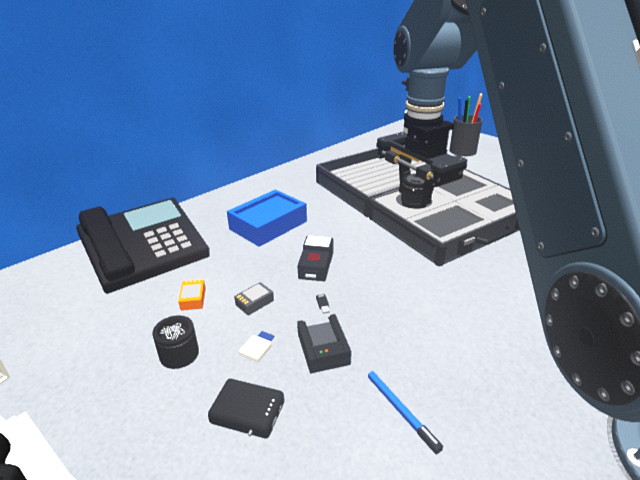

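The lens is in the recess at about (417,192), with contact at floor height. I'll release it and pick up the flash.

```bash
python3 - <<'E'
from job import *
release("lens"); pick("flash",25); snap("flash_up")
E
```

```text
t 11.8667
flash at [0.6044 0.067  0.0126] hit False
gap 0.0521
gap 0.0519 F [-0.24  0.5  -3.28] t 16.85
```

View pics/flash_up.png

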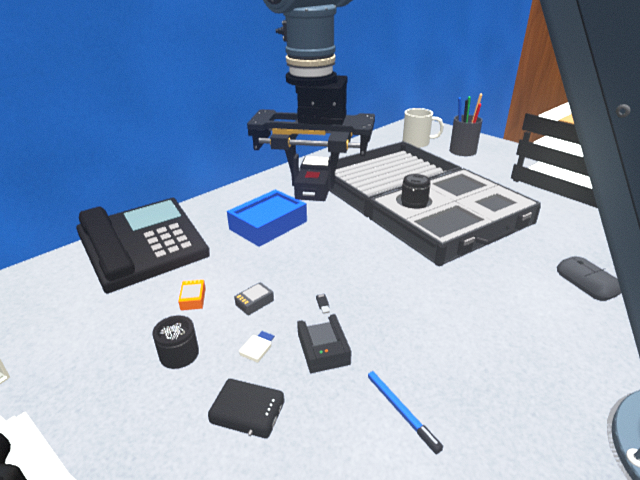

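The lens stands in its recess at (416,190). The flash is held level at (314,182), so I'll place it.

```bash
python3 - <<'E'
from job import *
place("flash"); snap("flash_dn")
E
```

```text
flash down [ 0.4852 -0.1872  0.0532] floor 0.053 hit True F [ 0.75 -0.17 -2.24] [-0.27  0.15  5.98] gap 0.0521
```

View pics/flash_dn.png

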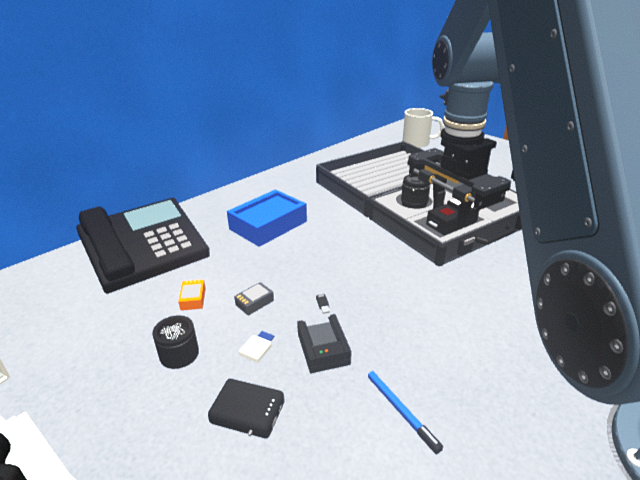

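The flash is down at floor height at about (450,212). I'll release it and move to the charger.

```bash
python3 - <<'E'
from job import *
release("flash"); pick("charger",20); snap("ch_up"); snap("ch_upt","top")
E
```

```text
t 22.2333
charger at [0.4473 0.1982 0.0117] hit False
gap 0.0615
gap 0.0619 F [ 0.19  0.24 -1.13] t 27.9
```

View pics/ch_up.png

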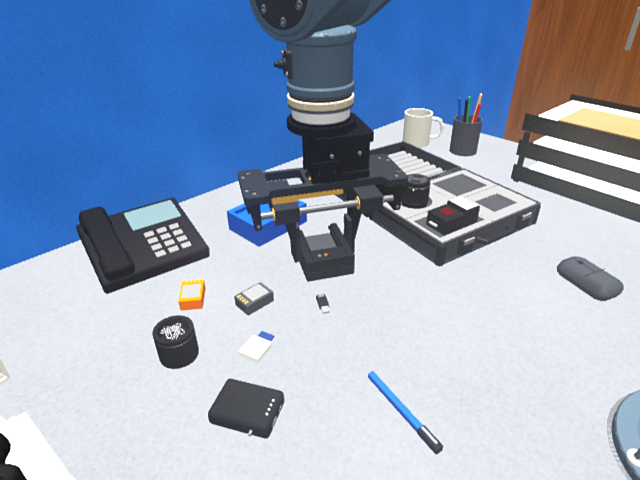

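View pics/ch_upt.png

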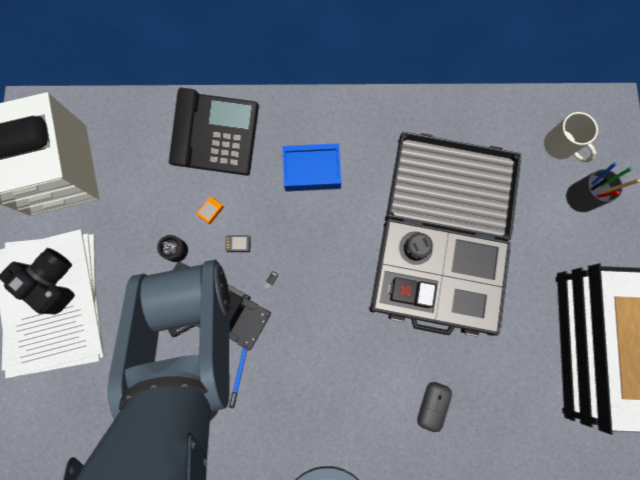

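The lens (416,247) and flash (410,292) sit inside their recesses. The charger is held level at (325,258) in the side view.

```bash
python3 - <<'E'
from job import *
place("charger"); snap("ch_dn")
E
```

```text
charger down [ 0.5582 -0.3466  0.0522] floor 0.052000000000000005 hit True F [ 0.45 -0.66 -0.89] [-0.08  0.21  5.77] gap 0.0619
```

View pics/ch_dn.png

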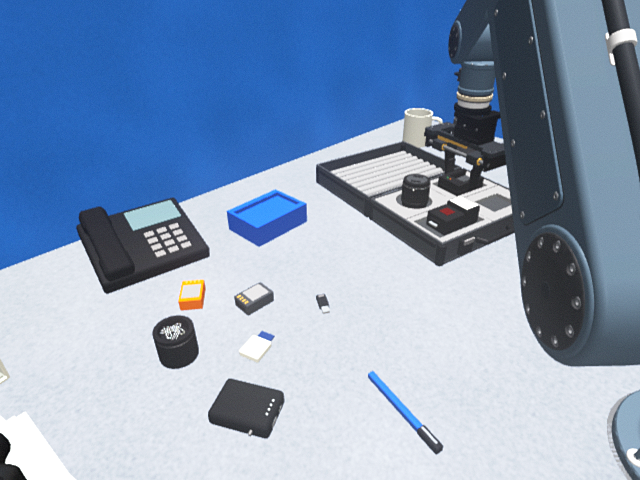

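The charger is down at floor height at about (462,183). Now the battery.

```bash
python3 - <<'E'
from job import *
release("charger"); pick("battery",20); snap("b_up"); place("battery"); snap("b_dn")
E
```

```text
t 34.4417
battery at [0.6052 0.208  0.0111] hit False
gap 0.0377
gap 0.0379 F [-0.39 -0.63 -0.69] t 40.65
battery down [ 0.4572 -0.3263  0.0518] floor 0.051500000000000004 hit True F [ 0.08  0.16 -0.97] [ 0.48 -0.07  5.64] gap 0.0377
```

View pics/b_up.png

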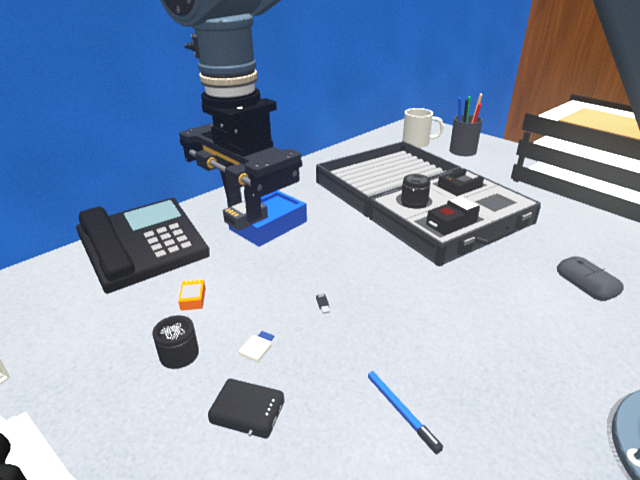

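View pics/b_dn.png

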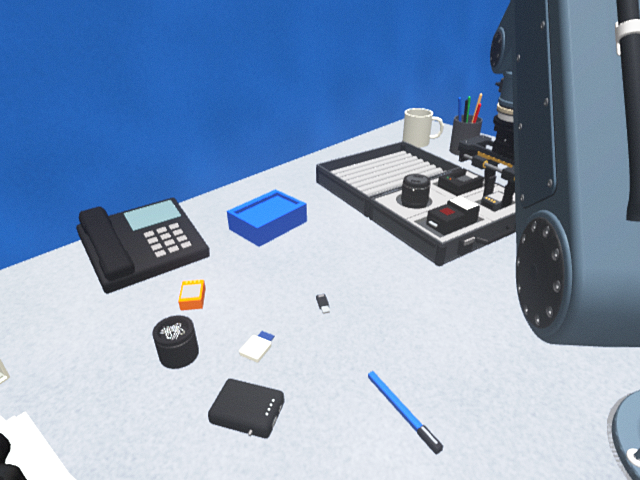

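The battery is down at floor height at about (492,200). I'll release it, move clear over the empty desk on the left, and check.

```bash
python3 - <<'E'
from job import *
release("battery"); manip.goto([.44,.1,.22],ori(CY+np.pi/2)); manip.pause(.5)
for c in("top","side"): snap("end_"+c,c)
t=cv2.imread("pics/end_top.png")[215:340,365:515]; s=cv2.imread("pics/end_side.png")[130:265,310:545]
cv2.imwrite("pics/end_ct.png",cv2.convertScaleAbs(cv2.resize(t,None,fx=5,fy=5,interpolation=2),alpha=1.3,beta=15))
cv2.imwrite("pics/end_cs.png",cv2.convertScaleAbs(cv2.resize(s,None,fx=3,fy=3,interpolation=2),alpha=1.3,beta=15))
print(status.read_time())
E
```

```text
t 47.15
49.325
```

View pics/end_ct.png

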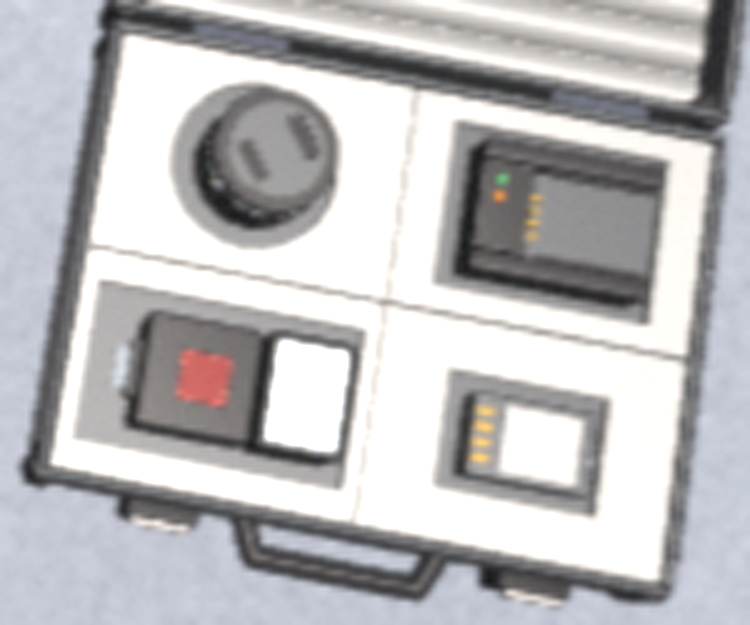

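View pics/end_cs.png

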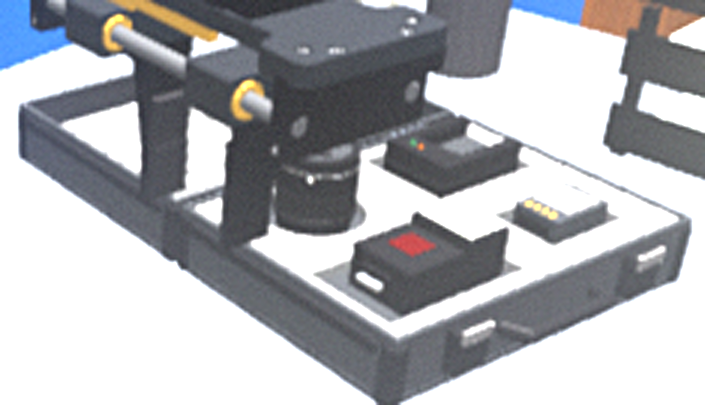

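View pics/end_side.png

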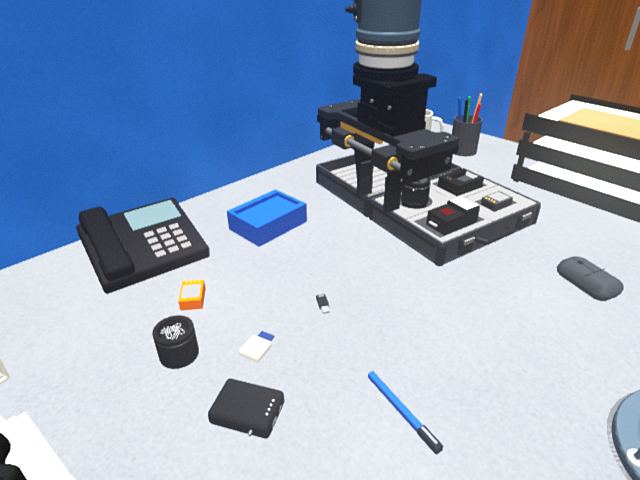

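All four things lie flat inside their own recesses in both views: lens (250,165), charger (560,215), flash (250,385) and battery (525,445) in the top crop. The pot, power bank, orange battery and blue tray haven't moved in the side view. Handing in.

```bash
python3 - <<'E'
from job import *
workorder.close_job(); print(status.read_time())
E
```

```text
the job is handed in; nothing more can be done
the job is handed in; nothing more can be done
```

The camera kit is packed and the job handed in at about 49 s of the 120 s. I put the lens, flash, charger and battery, in that order, each into its own recess. Each was lowered slowly until it touched within 0.3 mm of the expected floor height, then let go with the fingers opened about 10 mm.

In the last pictures from both cameras all four lie flat inside their recesses, and the lens is upright. The clip pot, power bank, orange battery and blue tray are where they were. The gripper was clear of everything when I handed in. None of my checks failed or disagreed. I judged the final positions by eye and from the contact heights, and did not measure them again.

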